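# Raise a magnetic stirrer by four clicks

## Robot

A 6-joint arm with a two-finger parallel gripper is mounted at the origin on a cart in front of the work surface, level with it; the furniture and walls round the work are solid. World frame = base frame: x ahead of the robot, y to its left, z up, the work surface at z = 0. Lengths are in m, angles in rad, forces in N, time in s.
With the tool pointing down it reaches from about 0.3 to 0.85 m from the base axis. Payload 4.2 kg.
Tool frame: the origin (TCP) lies at the very end of the fingers, on their centre line; the grasp point (between the pads) lies 19 mm behind it; z points along the fingers, y is the line along which they close (so a half turn about z gives the same grasp; the last joint's range is limited). The gripper opens to 91 mm and grips with 3 to 60 N. Pads are 32 mm wide; open, the fingers measure 118 mm over their backs; the gripper's body (76 mm by 178 mm) begins 60 mm behind the grasp point.
Start: joints at [1.121, 0.32, 1.565, -0, 1.257, -0.02], TCP at [0.24, 0.523, 0.214] pointing down, gripper open.
Joint ranges: [-3.11, 3.11], [-0.84, 2.01], [0.21, 2.61], [-1.34, 4.49], [0.05, 2.63], [-2.56, 2.56]. Speed limits (rad/s): [2.57, 2.57, 3.14, 3.14, 3.14, 3.14].

## Interface

Orientations are given as a 3x3 rotation matrix whose columns are the frame's x, y, z axes.
In Python, from workcell import ctrl gives the robot as it stands.
- The arm moves only by the tool send_rows, never from a script. Its argument "targets" is a list of rows, each a list of 7 numbers: the shift along the tool's x, y, z in units of 30 mm (1.0 is 30 mm), then the turn, a rotation vector about the tool's x, y, z in units of 6 degrees (1.0 is 6 degrees), then the opening in per cent of the stroke, from 0 (shut) to 100 (fully open). In form: [[dx, dy, dz, wx, wy, wz, gripper], ...]. A call has 1 to 10 rows; each row shifts and turns the commanded pose from where the row before left it, along the tool's axes as they then stand; what a row does not reach is not made up. A row lasts 1/12 s, in which the tool goes at most 41.7 mm and 7.16 degrees, less where a joint would pass 70% of its speed; a pose out of reach is approached as far as the arm can. A call is refused whole if a number of a shift passes 1 or a number of a turn 1, either way. A call with a gripper value outside its range is refused whole. The fingers move at their own pace and stop on an object; "newtons" is the grip in N (left out, the last holds). Time passes only in rows, so rows that do not move let the fingers close. It gives the time, the measured TCP pose, the force, the opening and the grip force at its end, in the units of the state.
- ctrl.observe(): the state, without advancing time (a new reading comes with each control period).
- ctrl.read_camera(name): name is "scene" or "top" or "wrist"; returns a dict with "img" (400x640x3 uint8, blue, green, red), "fx", "fy", "cx", "cy" (pixels), "extrinsics" (4x4, takes a point from camera to world coordinates); the wrist camera has in their place "T_tool_cam" (4x4, takes a point from camera to tool coordinates, whose origin is the TCP and whose axes are the flange's). Camera axes: x right, y up, looking along -z (the intrinsics and any distortion apply to the point x, -y, -z); pixel columns grow to the right and rows downward; lengths in m; the calibration is good to about 2 mm. A picture is of the moment at which its call begins: read the wrist's pose just before it. There is no depth.
- ctrl.job_done(): hands the job in; it is judged then, once.
The state is a dict: "t": time; "joint_pos": joint angles; "dq": joint speeds; "joint_torque": joint torques, N m; "tool_pos": TCP position; "tool_rot": TCP orientation; "contact_force": force on the tool from outside, world axes, zero at the start; "ft_torque": the same for the moment, N m; "finger_gap": finger opening in m; "finger_force": force on a finger pad.
Only numpy, scipy, OpenCV 4.12 (cv2) and the standard library are available. Lean on these libraries where they do the work, as an engineer would, in place of code of your own. Each camera call takes 0.05 s, during which the arm holds its last target. There are 200 camera calls.

## Task

Speed up the magnetic stirrer by exactly four clicks: with the fingertips in the notch of its dial, push the dial round clockwise (seen from above) four click-stops from where it stands now, and leave it resting in the fourth stop. Do not run past the fourth click even for a moment. Leave the beaker on the plate and everything else on the bench alone, lift nothing, and finish with the hand clear.

Things in the scene. Friction and masses are not known exactly. Their poses are not given: they have to be found in the camera images.
- stirrer: the magnetic stirrer, a flat white housing 150 x 300 x 60 mm fixed to the bench. Origin: centre of its footprint at bench height; x across its short side (away from the robot at yaw 0), y along its long side, z up. The dial is at its +y end, the round steel plate (124 mm across, top 72 mm above the bench) at its -y end; the deck round the dial is 60 mm above the bench
- dial_axis (a point): point on the dial's vertical turning axis at deck height (60 mm above the bench), 80 mm from the stirrer's origin along its +y. The dial is a dark disc 110 mm across, too wide to grasp, its top 26.5 mm above the deck, with a round hub 28 mm across and 28 mm above the deck, and one wedge-shaped notch in its rim
- dial_mark (a point): outer end of the white line on the floor of the dial's notch; turns with the dial, 50 mm from the axis, 3.5 mm above the deck. The notch is centred on this line, open above and outward: two upright flat walls, radial to the axis, 55 degrees either side of the line, from hub to rim. 36 mm from the axis it is about 59 mm wide. Its floor is 3.5 mm above the deck
- dial (a joint): dial angle in rad, growing clockwise seen from above. Click-stops every 24 degrees: 0, 0.4189, ... 4.189, hard ends just beyond. It starts resting in one of the four lowest. A sprung ball holds it: 36 mm from the axis about 7 N pushes it out of a stop, the force falls to nothing halfway, and the dial snaps on by itself to the next stop
- beaker: open plastic beaker, 69 mm across and 83 mm tall, light, loose on the plate (its centre about 160 mm from the dial's axis); origin: centre of its underside, z up
- vial_1: small capped vial, 25 mm across and 56 mm tall, loose and upright on the bench near the front of the stirrer; origin: centre of its underside
- vial_2: second such vial
- wash_bottle: squeeze bottle 65 mm across, 209 mm tall with its spout, loose on the bench behind and to the left of the stirrer; origin: under its body's edge
- pipette: pipette 254 mm long, 34 mm high, loose, lying to the left of the stirrer; origin: middle of its underside
Things that resemble listed ones, but are neither listed nor needed, are in the scene too. What is meant by the beaker is not yellow, and is the smaller of those in its own colour.

How it is judged:
On the way:
1. the dial has passed its first click (distance of dial_mark from where it was at the start of the episode above 0.018 m).
At the end, for the whole second after the job is handed in: the dial rests four stops (96 degrees, within about 4 degrees) clockwise of where it started: its mark is 72 to 76.5 mm from its start; the beaker stands upright on the plate within 15 mm of where it stood (distance of dial_mark from where it was at the start of the episode between 0.072 and 0.0765 m and velocity of joint dial between -0.1 and 0.1 rad/s and z of beaker in the frame of stirrer between 0.069 and 0.076 m and angle between beaker's own z axis and vertical below 0.1 rad and distance of beaker from where it was at the start of the episode below 0.015 m); the robot touches nothing.
It fails at once if the dial ran past the fourth click (more than about 4.6 stops from its start) (distance of dial_mark from where it was at the start of the episode above 0.082 m).
It fails at once if the beaker was pushed, tipped or lifted (distance of beaker from where it was at the start of the episode above 0.015 m or angle between beaker's own z axis and vertical above 0.25 rad).
It fails at once if something else on the bench was moved or lifted (distance of any of vial_1, vial_2, wash_bottle from where it was at the start of the episode above 0.02 m or distance of pipette from where it was at the start of the episode above 0.03 m).
It also fails if it takes over 42 s, if anything falls off the work surface, if the arm or the gripper's body presses on something with over 40 N, if the wrist force passes 120 N, or if a joint passes its speed limit or range.

## Working session

There is one attempt and no reset: what is moved stays moved. The work goes in short steps, Python scripts to look and compute and a tool call to move; the robot and the scene stay as the last step left them, time stands still between calls to the robot, and variables do not carry over. Pictures are saved under pics/ and viewed, at most 10 in all, crops included, and the job is handed in when it is done.

Besides the shell and the picture viewer there is one more tool, called in YAML: its name, and indented under it one key for each argument. send_rows: Moves the arm, as the interface text tells. Its arguments: {"type":"object","properties":{"targets":{"type":"array"},"newtons":{"type":"number"}},"required":["targets"]}

```bash
mkdir -p pics
python3 - <<'E'
from workcell import ctrl
import cv2,numpy as np
s=ctrl.observe();print(s['t'],s['tool_pos'],np.round(s['tool_rot'],3).tolist(),s['finger_gap'])
for n in("top","scene"):
    c=ctrl.read_camera(n);cv2.imwrite(f"pics/{n}.png",c['img']);print(n,c['fx'],c['fy'],c['cx'],c['cy'],np.round(c['extrinsics'],4).tolist(),[k for k in c])
    np.save(f"{n}.npy",c,allow_pickle=True)
E
```

```text
0.0 [0.23938933 0.52223745 0.21311414] [[-0.909, 0.417, -0.001], [0.417, 0.909, -0.002], [-0.0, -0.002, -1.0]] 0.09109514653502782
top 366.70458267516415 366.70458267516415 324.8607665349637 202.35834379208936 [[-0.0288, 0.9909, -0.1317, 0.4353], [-0.9995, -0.0273, 0.0136, -0.0929], [0.0099, 0.132, 0.9912, 0.9033], [0.0, 0.0, 0.0, 1.0]] ['img', 'fx', 'fy', 'cx', 'cy', 'extrinsics']
scene 404.1408104834888 404.1408104834888 321.0501905199157 202.55970761126676 [[-0.8704, 0.3752, -0.3187, 0.252], [-0.4921, -0.6439, 0.586, 0.4421], [0.0147, 0.6668, 0.7451, 0.7711], [0.0, 0.0, 0.0, 1.0]] ['img', 'fx', 'fy', 'cx', 'cy', 'extrinsics']
```

View pics/top.png

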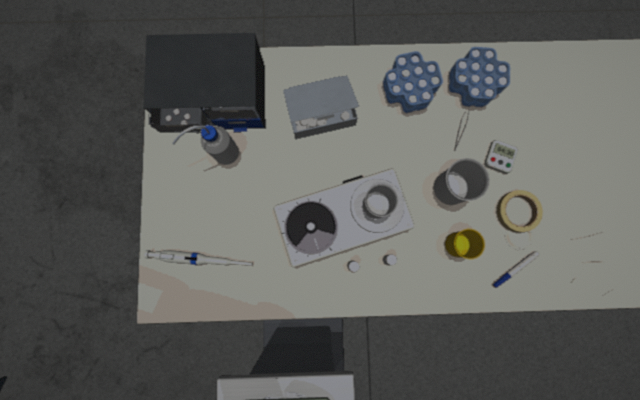

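View pics/scene.png

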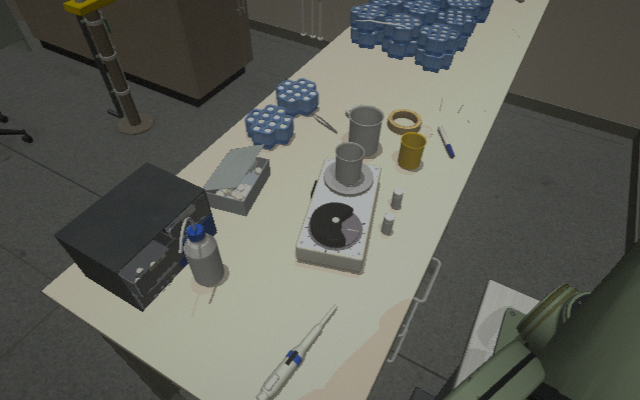

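The top view shows the dial at about (311,227), its pale notch facing down, towards the robot. The grey beaker on the plate is at (380,203). Possible confusions are the larger grey beaker at (462,183) and the yellow one at (464,243). Only one stirrer and one dial are visible. The vials are at (353,266) and (391,259), the pipette at (200,258) and the wash bottle at (220,145). Next is a close crop with the measurements.

```bash
cat > h.py <<'E'
import numpy as np,cv2
def load(n): return np.load(n+".npy",allow_pickle=True).item()
def cast(c,u,v,z):
    E=c['extrinsics'];d=E[:3,:3]@np.array([(u-c['cx'])/c['fx'],-(v-c['cy'])/c['fy'],-1]);o=E[:3,3]
    return o+d*(z-o[2])/d[2]
def proj(c,p):
    E=c['extrinsics'];q=E[:3,:3].T@(np.asarray(p)-E[:3,3])
    return np.array([c['cx']+c['fx']*q[0]/-q[2],c['cy']-c['fy']*q[1]/-q[2]])
E
python3 - <<'E'
from h import *
a=load("top");b=load("scene")
A=cv2.resize(a['img'][160:280,260:420],None,fx=5,fy=5,interpolation=cv2.INTER_CUBIC)[:,:800]
B=cv2.resize(b['img'][130:275,285:395],None,fx=4,fy=4,interpolation=cv2.INTER_CUBIC)
cv2.imwrite("pics/ca.png",np.clip(A*1.3,0,255).astype('u1'));cv2.imwrite("pics/cb.png",np.clip(B*1.3,0,255).astype('u1'))
# housing white contour at deck height
g=cv2.cvtColor(a['img'],cv2.COLOR_BGR2HSV)
for (u,v) in[(353,266),(391,259)]: print('vial',cast(a,u,v,.05))
print('dial',cast(a,311,227,.085),'beaker',cast(a,380,203,.12))
for (u,v) in[(275,208),(404,171),(412,227),(293,265)]: print(cast(a,u,v,.06))
E
```

```text
vial [ 0.39958043 -0.16490554  0.05      ]
vial [ 0.41291487 -0.25311715  0.05      ]
dial [ 0.48949448 -0.07158033  0.085     ] beaker [ 0.53474962 -0.22249323  0.12      ]
[0.53740493 0.01119972 0.06      ]
[ 0.61664048 -0.29262706  0.06      ]
[ 0.48459495 -0.30354568  0.06      ]
[ 0.40620638 -0.0281118   0.06      ]
```

View pics/ca.png

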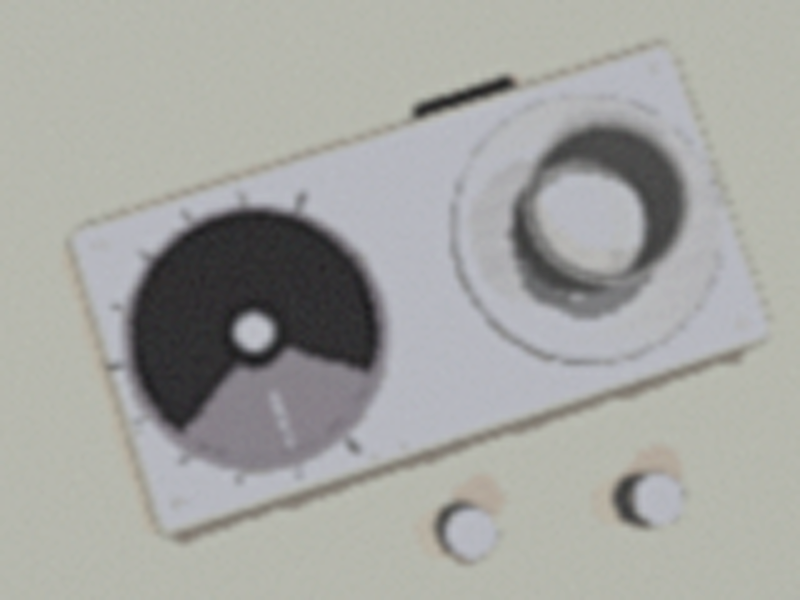

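View pics/cb.png

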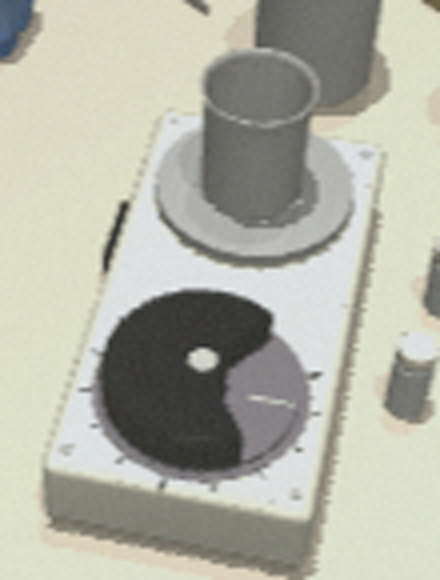

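The top crop shows the hub at crop (254,333), and the white line running from (273,392) to (291,446), pointing towards the robot. The line matches the second of the eleven scale ticks, so the dial starts at stop 1. The scene crop shows the same: the mark runs (250,398)–(293,407) and the hub is at (202,359).

Run:
```python
from h import *
a=load("top");b=load("scene")
deg=lambda d:np.degrees(np.arctan2(d[1],d[0]))
fa=lambda u,v:(260+u/5-.4,160+v/5-.4); fb=lambda u,v:(285+u/4-.4,130+v/4-.4)
for n,c,h,l0,l1 in(("top",a,fa(254,333),fa(273,392),fa(291,446)),("scene",b,fb(202,359),fb(250,398),fb(293,407))):
    H=cast(c,*h,.088);P=cast(c,*l0,.0635);Q=cast(c,*l1,.0635)
    print(n,'hub',H.round(4),'mark',Q.round(4),'R',np.linalg.norm((Q-H)[:2]),'yaw hub-mark',deg(Q-H),'line',deg(Q-P))
# dark disc ellipse fit (rim at top z .0865)
for n,c,box in(("top",a,(280,195,345,260)),("scene",b,(300,195,370,255))):
    x0,y0,x1,y1=box;g=cv2.cvtColor(c['img'],cv2.COLOR_BGR2GRAY)[y0:y1,x0:x1]
    m=(g<70).astype('u1');cs=max(cv2.findContours(m,0,1)[0],key=cv2.contourArea)[:,0]
    hull=cv2.convexHull(cs)[:,0]
    w=np.array([cast(c,x0+p[0],y0+p[1],.0865)[:2] for p in hull])
    (cx,cy),r=cv2.minEnclosingCircle(w.astype('f4'));print(n,'disc',cx,cy,r)
cor=[fa(72,232),fa(668,42),fa(768,335),fa(163,532)]
w=np.array([cast(a,*p,.06)[:2] for p in cor]);print(w.round(3).tolist(),np.linalg.norm(np.roll(w,-1,0)-w,axis=1))
ctr=w.mean(0);y=(w[0]+w[3]-w[1]-w[2]);y/=np.linalg.norm(y);print('axis from housing',ctr+.08*y,deg(y))
print('bottle top',cast(a,208,131,.2),'pipette',cast(a,200,258,.02))
```

```text
top hub [ 0.4911 -0.0704  0.088 ] mark [ 0.441  -0.0853  0.0635] R 0.05229995052686147 yaw hub-mark -163.43724249595562 line -162.95030720263364
scene hub [ 0.4933 -0.0677  0.088 ] mark [ 0.4422 -0.081   0.0635] R 0.05282251992999945 yaw hub-mark -165.421564746797 line -164.90661335135104
top disc 0.49145957827568054 -0.07035064697265625 0.055363643914461136
scene disc 0.48650121688842773 -0.058068521320819855 0.0628032386302948
[[0.542, 0.013], [0.625, -0.268], [0.485, -0.306], [0.404, -0.026]] [0.29285919 0.1443892  0.29170158 0.14370222]
axis from housing [ 0.49160956 -0.06989236] 106.27287310118588
bottle top [0.67761603 0.12467623 0.2       ] pipette [0.42764965 0.19518777 0.02      ]
```

send_rows:
  targets:
    - [-0.5,-0.5,0,0,0,0,0]
    - [-0.5,-0.5,0,0,0,0,0]
    - [-0.5,-0.5,0,0,0,0,0]
    - [-0.5,-0.5,0,0,0,0,0]
    - [-0.5,-0.5,0,0,0,0,0]
    - [-0.5,-0.5,0,0,0,0,0]
    - [-0.5,-0.5,0,0,0,0,0]
    - [-0.5,-0.5,0,0,0,0,0]
    - [-0.5,-0.5,0,0,0,0,0]
    - [-0.5,-0.5,0,0,0,0,0]
  newtons: 10

```text
t: 0.93
tool_pos: [0.3134, 0.3226, 0.2136]
tool_rot: [[-0.909, 0.416, -0.0], [0.416, 0.909, -0.001], [0.0, -0.001, -1.0]]
contact_force: [1.1, -0.6, 0.0]
finger_gap: 0.0272
finger_force: 0.0
```

send_rows:
  targets:
    - [-0.5,-0.5,0,0,0,0,0]
    - [-0.5,-0.5,0,0,0,0,0]
    - [-0.5,-0.5,0,0,0,0,0]
    - [-0.5,-0.5,0,0,0,0,0]
    - [-0.5,-0.5,0,0,0,0,0]
    - [-0.5,-0.5,0,0,0,0,0]
    - [-0.5,-0.5,0,0,0,0,0]
    - [-0.5,-0.5,0,0,0,0,0]
    - [-0.5,-0.5,0,0,0,0,0]
    - [0,0,0,0,0,0,0]

```text
t: 1.77
tool_pos: [0.3804, 0.1424, 0.2137]
tool_rot: [[-0.908, 0.419, -0.0], [0.419, 0.908, -0.002], [-0.001, -0.002, -1.0]]
contact_force: [-0.4, 1.2, -0.3]
finger_gap: 0.0003
finger_force: 0.0
```

send_rows:
  targets:
    - [-0.57,-0.59,0,0,0,0,0]
    - [-0.57,-0.59,0,0,0,0,0]
    - [-0.57,-0.59,0,0,0,0,0]
    - [-0.57,-0.59,0,0,0,0,0]
    - [-0.57,-0.59,0,0,0,0,0]
    - [-0.57,-0.59,0,0,0,0,0]
    - [-0.57,-0.59,0,0,0,0,0]
    - [-0.57,-0.59,0,0,0,0,0]
    - [-0.57,-0.59,0,0,0,0,0]
    - [0,0,0,0,0,0,0]

```text
t: 2.6
tool_pos: [0.4548, -0.0667, 0.2136]
tool_rot: [[-0.908, 0.419, 0.001], [0.419, 0.908, -0.001], [-0.001, -0.001, -1.0]]
contact_force: [0.3, 0.0, 0.5]
finger_gap: 0.0004
finger_force: 0.0
```

send_rows:
  targets:
    - [0,0,0.7,0,0,0,0]
    - [0,0,0.7,0,0,0,0]
    - [0,0,0.7,0,0,0,0]
    - [0,0,0.7,0,0,0,0]
    - [0,0,0.4,0,0,0,0]
    - [0,0,0,0,0,0,0]
    - [0,0,0,0,0,0,0]

```text
t: 3.18
tool_pos: [0.453, -0.0633, 0.1176]
tool_rot: [[-0.909, 0.416, -0.002], [0.416, 0.909, 0.001], [0.002, -0.0, -1.0]]
contact_force: [0.4, 0.8, -0.1]
finger_gap: 0.0003
finger_force: 0.0
```

```bash
cat > look.py <<'E'
from workcell import ctrl
from h import *
import sys
s=ctrl.observe();print(s['t'],s['tool_pos'],s['contact_force'],np.round(s['joint_pos'],2))
out=[]
for n in sys.argv[2:]:
    c=ctrl.read_camera(n);np.save(n+"2.npy",c,allow_pickle=True)
    i=c['img']
    if n=='top': i=cv2.resize(i[180:280,260:360],None,fx=4,fy=4,interpolation=cv2.INTER_CUBIC)
    elif n=='scene': i=cv2.resize(i[165:265,285:385],None,fx=4,fy=4,interpolation=cv2.INTER_CUBIC)
    else: i=cv2.resize(i,(640,400))[:, 120:520]
    out.append(i)
cv2.imwrite(sys.argv[1],np.clip(np.hstack(out)*1.3,0,255).astype('u1'))
E
python3 look.py pics/n1.png scene wrist
```

```text
3.1833 [ 0.45302664 -0.06327027  0.11760711] [ 0.35884017  0.83847906 -0.1299692 ] [-0.16  0.23  1.97  0.    0.95 -1.31]
```

View pics/n1.png

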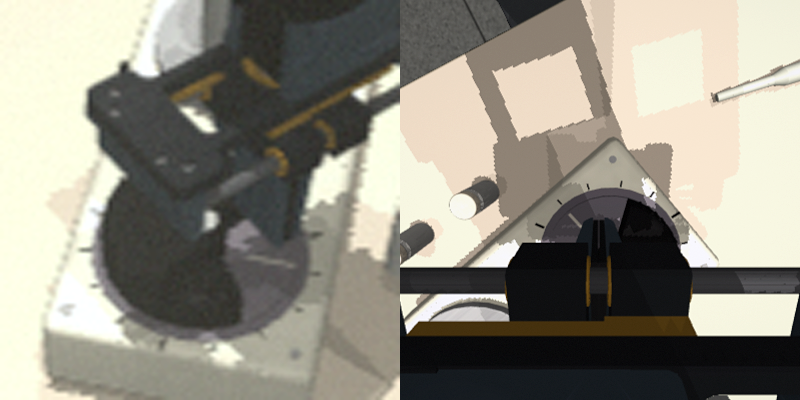

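The scene half shows the closed fingers above the pale notch at about (285,240), beside the white line. The wrist half shows the tips at about (603,230) inside the notch, close to the dark leading wall at x≈622. I'll back off 4 mm and go down.

send_rows:
  targets:
    - [0,-0.14,0.2,0,0,0,0]
    - [0,0,0.3,0,0,0,0]
    - [0,0,0.3,0,0,0,0]
    - [0,0,0.2,0,0,0,0]
    - [0,0,0,0,0,0,0]

```text
t: 3.7
tool_pos: [0.4504, -0.0677, 0.0863]
tool_rot: [[-0.909, 0.417, -0.003], [0.417, 0.909, 0.001], [0.003, -0.001, -1.0]]
contact_force: [-0.3, -0.2, 1.1]
finger_gap: 0.0003
finger_force: 0.0
```

send_rows:
  targets:
    - [0,0,0.15,0,0,0,0]
    - [0,0,0.15,0,0,0,0]
    - [0,0,0.15,0,0,0,0]
    - [0,0,0,0,0,0,0]
    - [0,0,0,0,0,0,0]

```text
t: 4.12
tool_pos: [0.4516, -0.0678, 0.0742]
tool_rot: [[-0.909, 0.417, -0.001], [0.417, 0.909, 0.0], [0.001, -0.0, -1.0]]
contact_force: [-0.9, -0.1, -0.1]
finger_gap: 0.0002
finger_force: 0.0
```

send_rows:
  targets:
    - [0.017,0.044,0,0,0,0.333,0]
    - [0.017,0.044,0,0,0,0.333,0]
    - [0.017,0.044,0,0,0,0.333,0]
    - [0.017,0.044,0,0,0,0.333,0]
    - [0.017,0.044,0,0,0,0.333,0]
    - [0.017,0.044,0,0,0,0.333,0]
    - [0.017,0.044,0,0,0,0.333,0]

```text
t: 4.7
tool_pos: [0.4536, -0.0581, 0.0747]
tool_rot: [[-0.78, 0.625, 0.001], [0.625, 0.78, -0.0], [-0.001, 0.0, -1.0]]
contact_force: [-0.6, 0.1, 0.7]
finger_gap: 0.0002
finger_force: 0.0
```

```bash
cat > st.py <<'E'
from workcell import ctrl
import numpy as np
s=ctrl.observe();R=s['tool_rot'];r=s['tool_pos']-[.492,-.0695,0]
print(s['t'],'theta',np.degrees(np.arctan2(R[1][0],R[0][0])),'a',r[:2]@R[:2,0],'b',-r[:2]@R[:2,1],'z',r[2],'F tool',R.T@s['contact_force'],'Mz',s['ft_torque'])
E
python3 st.py
```

```text
4.7 theta 141.2891090776619 a 0.03709602085294666 b 0.015095636425151852 z 0.07474304203690205 F tool [ 0.55902718 -0.31088424 -0.7054725 ] Mz [-0.01007388 -0.06744579  0.03460763]
```

Tracking well. I'll keep orbiting in small steps and watch for contact.

send_rows:
  targets:
    - [0.017,0.044,0,0,0,0.333,0]
    - [0.017,0.044,0,0,0,0.333,0]
    - [0.017,0.044,0,0,0,0.333,0]
    - [0,0,0,0,0,0,0]

```text
t: 5.03
tool_pos: [0.455, -0.0541, 0.0747]
tool_rot: [[-0.712, 0.702, 0.001], [0.702, 0.712, -0.0], [-0.001, 0.0, -1.0]]
contact_force: [-0.2, -0.6, -0.2]
finger_gap: 0.0007
finger_force: 0.1
```

```bash
python3 st.py
```

```text
5.0333 theta 135.3876987058701 a 0.03718684924321666 b 0.015055124223321757 z 0.07468879058176744 F tool [-0.22680267 -0.5689114   0.18763821] Mz [-0.05306502 -0.02934988  0.03264713]
```

send_rows:
  targets:
    - [0.017,0.044,0,0,0,0.333,0]
    - [0,0,0,0,0,0,0]

```text
t: 5.2
tool_pos: [0.455, -0.0534, 0.0746]
tool_rot: [[-0.688, 0.726, -0.001], [0.726, 0.688, -0.001], [-0.001, -0.001, -1.0]]
contact_force: [-1.7, -4.3, 0.2]
finger_gap: 0.0007
finger_force: 1.8
```

send_rows:
  targets:
    - [0.017,0.044,0,0,0,0.333,0]
    - [0,0,0,0,0,0,0]

```text
t: 5.37
tool_pos: [0.4556, -0.0521, 0.0746]
tool_rot: [[-0.662, 0.749, -0.0], [0.749, 0.662, -0.001], [-0.0, -0.001, -1.0]]
contact_force: [-1.8, -3.3, 0.8]
finger_gap: 0.0003
finger_force: 1.4
```

send_rows:
  targets:
    - [0.017,0.044,0,0,0,0.333,0]
    - [0,0,0,0,0,0,0]

```text
t: 5.53
tool_pos: [0.4567, -0.0503, 0.0746]
tool_rot: [[-0.635, 0.772, 0.0], [0.772, 0.635, 0.0], [-0.0, 0.0, -1.0]]
contact_force: [-1.6, -1.9, 0.3]
finger_gap: 0.0006
finger_force: 0.8
```

```bash
python3 st.py
```

```text
5.5333 theta 129.44252715994944 a 0.03721394506296943 b 0.015092116573417077 z 0.07460185346690837 F tool [-0.4863631  -2.43445121 -0.3349752 ] Mz [-0.32366806  0.09210606  0.01457105]
```

Contact came at θ≈134.5°, with the force falling off as expected. So the first half-way point should be near θ≈122.5° and the fourth near 50.5°, and the next contact after that at about 38.5°. I'll stop the push at about 47°.

send_rows:
  targets:
    - [0.017,0.044,0,0,0,0.333,0]
    - [0.017,0.044,0,0,0,0.333,0]
    - [0.017,0.044,0,0,0,0.333,0]
    - [0,0,0,0,0,0,0]

```text
t: 5.87
tool_pos: [0.4593, -0.0463, 0.0746]
tool_rot: [[-0.551, 0.834, 0.001], [0.834, 0.551, 0.001], [0.0, 0.001, -1.0]]
contact_force: [0.6, 0.6, 0.1]
finger_gap: 0.0005
finger_force: 0.0
```

send_rows:
  targets:
    - [0.017,0.044,0,0,0,0.333,0]
    - [0,0,0,0,0,0,0]
    - [0,0,0,0,0,0,0]

```text
t: 6.12
tool_pos: [0.4598, -0.0454, 0.0745]
tool_rot: [[-0.523, 0.852, 0.0], [0.852, 0.523, 0.0], [0.0, 0.001, -1.0]]
contact_force: [-0.1, -0.8, -0.3]
finger_gap: 0.0004
finger_force: 0.0
```

send_rows:
  targets:
    - [0.017,0.044,0,0,0,0.333,0]
    - [0,0,0,0,0,0,0]
    - [0,0,0,0,0,0,0]

```text
t: 6.37
tool_pos: [0.4605, -0.0444, 0.0744]
tool_rot: [[-0.493, 0.87, 0.0], [0.87, 0.493, 0.0], [0.0, 0.0, -1.0]]
contact_force: [-0.5, -0.7, 0.4]
finger_gap: 0.0004
finger_force: 0.0
```

```bash
python3 st.py; python3 look.py pics/n2.png scene wrist
```

```text
6.3667 theta 119.51443695161075 a 0.03737942180760154 b 0.015021422353998766 z 0.07444987863459614 F tool [-0.31472068 -0.7833637  -0.40797165] Mz [-0.08730598  0.0320378   0.04468169]
6.3667 [ 0.46051318 -0.04437144  0.07444988] [-0.52672939 -0.65987856  0.40775618] [-0.12  0.29  2.01  0.    0.84 -0.64]
```

View pics/n2.png

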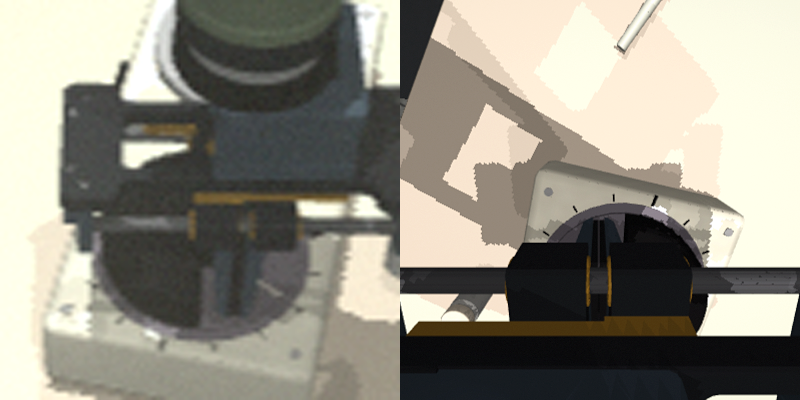

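The first click is done. In the wrist half the dark wall is at x≈627, ahead of the fingers at about 617, and the line is visible in the scene half at (268,287). Now clicks two and three.

send_rows:
  targets:
    - [0.017,0.044,0,0,0,0.333,0]
    - [0.017,0.044,0,0,0,0.333,0]
    - [0.017,0.044,0,0,0,0.333,0]
    - [0.017,0.044,0,0,0,0.333,0]
    - [0.017,0.044,0,0,0,0.333,0]
    - [0.017,0.044,0,0,0,0.333,0]
    - [0,0,0,0,0,0,0]

```text
t: 7.05
tool_pos: [0.4645, -0.039, 0.0741]
tool_rot: [[-0.301, 0.954, -0.004], [0.954, 0.301, -0.001], [-0.0, -0.005, -1.0]]
contact_force: [-4.1, -3.2, 2.2]
finger_gap: 0.0004
finger_force: 2.3
```

send_rows:
  targets:
    - [0.017,0.044,0,0,0,0.333,0]
    - [0.017,0.044,0,0,0,0.333,0]
    - [0.017,0.044,0,0,0,0.333,0]
    - [0.017,0.044,0,0,0,0.333,0]
    - [0.017,0.044,0,0,0,0.333,0]
    - [0.017,0.044,0,0,0,0.333,0]
    - [0,0,0,0,0,0,0]

```text
t: 7.63
tool_pos: [0.4737, -0.0336, 0.0745]
tool_rot: [[-0.095, 0.995, 0.0], [0.995, 0.095, 0.0], [0.0, 0.0, -1.0]]
contact_force: [0.1, -0.1, -0.5]
finger_gap: 0.0003
finger_force: 0.0
```

```bash
python3 st.py
```

```text
7.6333 theta 95.44926458912325 a 0.03744762712038218 b 0.014805474366400888 z 0.07445919904095077 F tool [-0.10553218  0.13474717  0.48745692] Mz [-0.06082471  0.04502803  0.06068565]
```

send_rows:
  targets:
    - [0.017,0.044,0,0,0,0.333,0]
    - [0.017,0.044,0,0,0,0.333,0]
    - [0.017,0.044,0,0,0,0.333,0]
    - [0.017,0.044,0,0,0,0.333,0]
    - [0.017,0.044,0,0,0,0.333,0]
    - [0.017,0.044,0,0,0,0.333,0]
    - [0,0,0,0,0,0,0]

```text
t: 8.22
tool_pos: [0.4795, -0.0305, 0.0741]
tool_rot: [[0.113, 0.994, -0.004], [0.994, -0.113, 0.0], [-0.0, -0.004, -1.0]]
contact_force: [-4.5, -0.0, 2.5]
finger_gap: 0.0007
finger_force: 2.2
```

send_rows:
  targets:
    - [0.017,0.044,0,0,0,0.333,0]
    - [0.017,0.044,0,0,0,0.333,0]
    - [0.017,0.044,0,0,0,0.333,0]
    - [0.017,0.044,0,0,0,0.333,0]
    - [0.017,0.044,0,0,0,0.333,0]
    - [0.017,0.044,0,0,0,0.333,0]
    - [0,0,0,0,0,0,0]

```text
t: 8.8
tool_pos: [0.4905, -0.0292, 0.0745]
tool_rot: [[0.317, 0.948, 0.002], [0.948, -0.317, 0.0], [0.001, 0.001, -1.0]]
contact_force: [0.5, -0.3, 0.4]
finger_gap: 0.0002
finger_force: 0.0
```

```bash
python3 st.py; python3 look.py pics/n3.png top wrist
```

```text
8.8 theta 71.5233445523995 a 0.03776053167954918 b 0.014228041329011933 z 0.07454308887870978 F tool [-0.07920426  0.59672607 -0.37554311] Mz [-0.10262994  0.11402276  0.02045113]
8.8 [ 0.49047239 -0.02917679  0.07454309] [ 0.54026353 -0.26426267  0.37638876] [-0.08  0.33  1.95  0.    0.86  0.24]
```

View pics/n3.png

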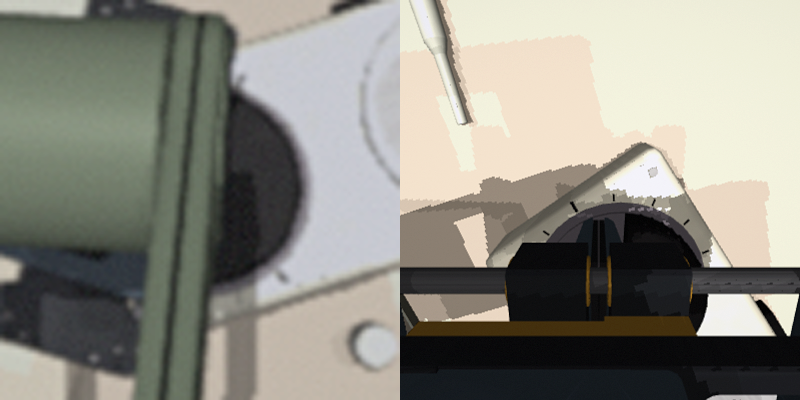

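Three clicks are done: the wall is again ahead of the fingers at x≈625 in the wrist half. Now the fourth, more slowly.

send_rows:
  targets:
    - [0.017,0.044,0,0,0,0.333,0]
    - [0.017,0.044,0,0,0,0.333,0]
    - [0.017,0.044,0,0,0,0.333,0]
    - [0.017,0.044,0,0,0,0.333,0]
    - [0.017,0.044,0,0,0,0.333,0]
    - [0.017,0.044,0,0,0,0.333,0]
    - [0.017,0.044,0,0,0,0.333,0]
    - [0.017,0.044,0,0,0,0.333,0]
    - [0,0,0,0,0,0,0]

```text
t: 9.65
tool_pos: [0.5004, -0.0297, 0.0744]
tool_rot: [[0.566, 0.824, -0.001], [0.824, -0.566, 0.001], [-0.0, -0.001, -1.0]]
contact_force: [-1.8, 1.5, 0.2]
finger_gap: 0.0008
finger_force: 0.8
```

send_rows:
  targets:
    - [0.01,0.022,0,0,0,0.167,0]
    - [0.01,0.022,0,0,0,0.167,0]
    - [0,0,0,0,0,0,0]

```text
t: 9.9
tool_pos: [0.5027, -0.0304, 0.0744]
tool_rot: [[0.595, 0.804, 0.001], [0.804, -0.595, -0.0], [0.0, 0.001, -1.0]]
contact_force: [0.0, -0.4, -1.0]
finger_gap: 0.0007
finger_force: 0.3
```

send_rows:
  targets:
    - [0.01,0.022,0,0,0,0.167,0]
    - [0.01,0.022,0,0,0,0.167,0]
    - [0,0,0,0,0,0,0]

```text
t: 10.15
tool_pos: [0.5044, -0.0308, 0.0745]
tool_rot: [[0.624, 0.782, 0.001], [0.782, -0.624, -0.0], [0.0, 0.001, -1.0]]
contact_force: [0.0, -0.0, -0.3]
finger_gap: 0.0006
finger_force: 0.0
```

```bash
python3 st.py
```

```text
10.15 theta 51.41913136083969 a 0.03793787217170865 b 0.014447698407803907 z 0.07452725327323825 F tool [-0.00726867  0.06879333  0.25201877] Mz [-0.12896106  0.08480962 -0.07454906]
```

send_rows:
  targets:
    - [0.01,0.022,0,0,0,0.167,0]
    - [0.01,0.022,0,0,0,0.167,0]
    - [0,0,0,0,0,0,0]
    - [0,0,0,0,0,0,0]

```text
t: 10.48
tool_pos: [0.5054, -0.031, 0.0745]
tool_rot: [[0.65, 0.76, 0.0], [0.76, -0.65, -0.0], [0.0, 0.0, -1.0]]
contact_force: [0.9, 0.7, 0.6]
finger_gap: 0.0005
finger_force: 0.0
```

```bash
python3 st.py; python3 look.py pics/n4.png scene wrist
```

```text
10.4833 theta 49.460055885249 a 0.037941129883560486 b 0.014828105167932088 z 0.07449011197629726 F tool [ 1.07361857  0.20445956 -0.58580748] Mz [-0.12229435  0.09299859 -0.01344624]
10.4833 [ 0.50539224 -0.03102858  0.07449011] [0.85300436 0.68301096 0.58609773] [-0.08  0.35  1.92  0.    0.88  0.62]
```

View pics/n4.png

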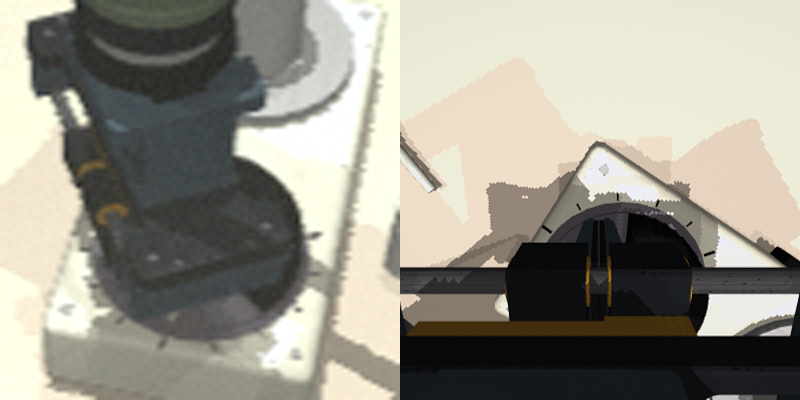

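The wall is again clear of the fingers, at x≈628 in the wrist half, and the force is near zero. I'll back off slightly, lift straight up and draw away towards the robot.

send_rows:
  targets:
    - [0,-0.08,0,0,0,0,0]
    - [0,0,-0.2,0,0,0,0]
    - [0,0,-0.4,0,0,0,0]
    - [0,0,-0.7,0,0,0,0]
    - [0,0,-0.9,0,0,0,0]
    - [0,0,-0.9,0,0,0,0]
    - [0,0,-0.9,0,0,0,0]
    - [0,0,-0.9,0,0,0,0]
    - [0,0,0,0,0,0,0]

```text
t: 11.33
tool_pos: [0.5064, -0.0296, 0.2275]
tool_rot: [[0.65, 0.76, 0.012], [0.76, -0.65, -0.001], [0.007, 0.009, -1.0]]
contact_force: [0.7, -0.8, 0.1]
finger_gap: 0.0005
finger_force: 0.0
```

send_rows:
  targets:
    - [0.4,-0.6,0,0,0,0,0]
    - [0.4,-0.6,0,0,0,0,0]
    - [0.4,-0.6,0,0,0,0,0]
    - [0.4,-0.6,0,0,0,0,0]
    - [0.4,-0.6,0,0,0,0,0]
    - [0.4,-0.6,0,0,0,0,0]
    - [0.4,-0.6,0,0,0,0,0]
    - [0.4,-0.6,0,0,0,0,0]
    - [0.4,-0.6,0,0,0,0,0]
    - [0,0,0,0,0,0,0]

```text
t: 12.17
tool_pos: [0.4492, 0.1607, 0.2213]
tool_rot: [[0.648, 0.762, -0.001], [0.762, -0.648, 0.002], [0.001, -0.002, -1.0]]
contact_force: [-0.6, -0.5, -0.6]
finger_gap: 0.0006
finger_force: 0.0
```

```bash
python3 look.py pics/n5.png scene top
```

```text
12.1667 [0.44919703 0.16065956 0.22132573] [-0.56921285 -0.50924661 -0.6243929 ] [0.32 0.16 1.76 0.   1.22 1.02]
```

View pics/n5.png

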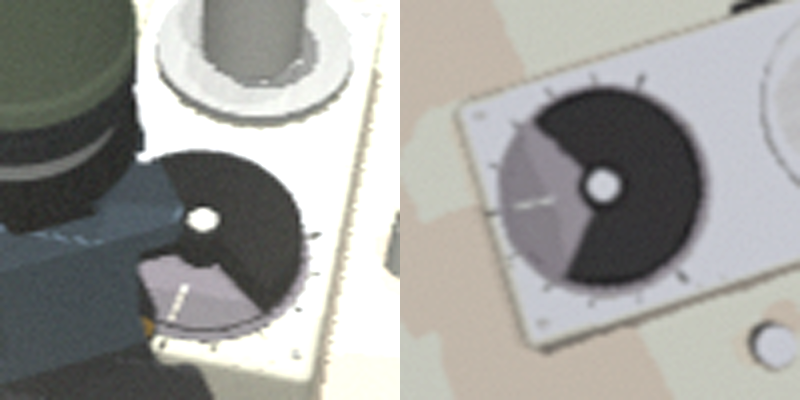

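The line now runs from crop (553,202) to (516,207), pointing at the sixth tick (490,213). That looks like four stops on, so I'll check it with numbers before handing in.

Run:
```python
from h import *
from workcell import ctrl
c=load("top2");Q=cast(c,260+116/4-.4,180+207/4-.4,.0635);H=np.array([.492,-.0695])
m0=np.array([.441,-.0853]);y=np.degrees(np.arctan2(*(Q[:2]-H)[::-1]))
print(Q,np.linalg.norm(Q[:2]-H),'yaw',y,'turn',196-y,'chord',np.linalg.norm(Q[:2]-m0))
d=196-y
if 88<d<104: print(ctrl.job_done())
```

```text
[ 0.48242593 -0.01965849  0.0635    ] 0.05075272521161001 yaw 100.87351572269701 turn 95.12648427730299 chord 0.07762032976802645
the job is handed in; nothing more can be done
None
```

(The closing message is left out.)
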